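Set up the folding phone stand at 60 degrees

ROBOT

A 7-joint arm with a two-finger parallel gripper is mounted at the origin on a cart in front of the work surface, level with it; the furniture and walls round the work are solid. World frame = base frame: x ahead of the robot, y to its left, z up, the work surface at z = 0. Lengths are in m, angles in rad, forces in N, time in s.
With the tool pointing down it reaches from about 0.425 to 1.025 m from the base axis. Payload 3.6 kg.
Tool frame: the origin (TCP) lies midway between the tips of the shut fingers; the grasp point (between the pads) lies 19 mm behind it; z points along the fingers, y is the line along which they close (so a half turn about z gives the same grasp; the last joint's range is limited). The gripper opens to 85 mm and grips with 20 to 120 N. Pads are 22 mm wide; open, the fingers measure 114 mm over their backs; the gripper's body (76 mm by 85 mm) begins 54 mm behind the grasp point. The pads swing forward as they close: fully open they stand 13 mm farther back than shut.
Start: joints at [-1.423, 0.591, 0.048, 1.609, -0.033, 0.943, -0.034], TCP at [0.173, 0.704, 0.231] pointing down, gripper open.
Joint ranges: [-2.69, 2.69], [-0.47, 2.24], [-1.27, 1.36], [0.19, 2.51], [-1.53, 4.68], [0.08, 2.07], [-3.09, 3.09]. Speed limits (rad/s): [2.57, 2.57, 3.14, 3.14, 3.14, 3.14, 3.14].

INTERFACE

Orientations are given as [roll, pitch, yaw] about the fixed x, y, z axes, in that order (R = Rz(yaw) Ry(pitch) Rx(roll)).
In Python, from cell import get_obs, imaging, job gives the robot as it stands.
- The arm moves only by the shell command python3 -m inch 'ROWS'. ROWS is JSON, a list of rows, each a list of 7 numbers: the shift along the world's x, y, z in cm, then the turn, a rotation vector about the world's x, y, z in rad, then the opening, from -1 (shut) to 1 (fully open), so that 0 is half open. In form: [[tx, ty, tz, ax, ay, az, claw], ...]. A call has 1 to 5 rows; each row is the pose to reach, as a shift and turn from the pose commanded when the call began; what a row does not reach only later rows make up. A row lasts 1/10 s, in which the tool goes at most 50 mm and 8.59 degrees, less where a joint would pass 70% of its speed; a pose out of reach is approached as far as the arm can. A call with a gripper value outside its range is refused whole. The fingers move at their own pace and stop on an object; the grip force is fixed at half the most. Time passes only in rows, so rows that repeat a pose let the fingers close. It gives the time, the measured TCP pose, the force, the opening and the grip force at its end, in the units of the state.
- get_obs(): the state, without advancing time (a new reading comes with each control period).
- imaging.camera(name): name is "scene" or "top"; returns the picture (420x560x3 uint8, blue, green, red); there is no depth.
- imaging.camera_info(name): a dict with "fx", "fy", "cx", "cy" (pixels), "k1" (the pictures are not rectified: a ray, as slopes to the right and down, at radius r is drawn at 1 + k1 r^2 times it, then the intrinsics apply), "camera_from_world" (4x4, takes a point from world to camera coordinates). Camera axes: x right, y down, z forward; pixel columns grow to the right and rows downward; lengths in m; the calibration is good to about 2 mm. A picture is of the moment at which its call begins. camera_info takes no time and is no camera call.
- job.sign_off(): hands the job in; it is judged then, once.
The state is a dict: "time_s": time; "qpos": joint angles; "joint_vel": joint speeds; "tau": joint torques, N m; "tool_pos": TCP position; "ee_rot": TCP orientation; "force": force on the tool from outside, world axes, zero at the start; "moment": the same for the moment, N m; "gripper_width": finger opening in m; "gripper_force": force on a finger pad.
Only numpy, scipy, OpenCV 4.12 (cv2) and the standard library are available. Lean on these libraries where they do the work, as an engineer would, in place of code of your own. Each camera call takes 0.05 s, during which the arm holds its last target. There are 200 camera calls.

TASK

Put the folded phone stand down on the cork pad, still folded, with its whole base on the pad, lengthwise along the pad and with its hinged end towards the robot, and let go of it. Then take the panel by its ball grip and raise it so that, once you have let go, the stand is still wholly on the pad and the panel stays by itself at 60 degrees to the worktop, to within 5 degrees: check it and correct it if it has sprung back. Leave the tin, the jar and the shaker where they are.

Things in the scene. Friction and masses are not known exactly. Their poses are not given: they have to be found in the camera images.
- pad: Flat cork pad, fixed, 200 x 110 x 6 mm. Origin at the centre of its underside (top face 6 mm above it); its x axis runs along its length and points away from the robot (within about 20 degrees), z up.
- stand: Folding phone stand, loose, about 0.85 kg, hinged end roughly towards the robot. Base: aluminium block 130 (x) x 56 (y) x 22 mm high, origin at the centre of its underside; x points from the hinged end to the ball end, z up. Weight centred near the origin. Grip the base across its bare 56 mm sides: the folded panel above it is only 36 mm wide, its ball grip juts 34 mm past the +x end.
- hinge (a point): Middle of the stand's hinge line (parallel to the stand's y): 55 mm from the stand's origin towards -x, 30 mm above the underside, between dark ears (50 mm apart over all, tops 38 mm above the underside). Friction hinge: slips at about 0.15 N m (1 to 1.5 N at the ball), else stays. The base is kept in place by its weight alone, so a hard pull tips or drags it.
- panel: Hinged aluminium plate, 36 mm wide, 6 thick, 112 long, lip 18 mm high by the hinge. Origin: mid hinge line; x to the ball, y along the hinge, z out of its face. z's angle from vertical = panel angle (0 to 0.12 rad as found, 1.9 at most; ball goes up and over towards the hinged end). Springy, 1.5 N m/rad: let go, it springs back about 0.12 rad after raising, 0.08 after lowering.
- ball (a point): Centre of the black ball grip at the end of the panel, 142 mm from the hinge line along the panel's x. Ball 24 mm across, on a round neck 8 mm thick that starts at the plate's end; free at its sides and below, its centre 30 mm above the surface under the stand when folded flat. Pinched across the panel's width (y) it pivots easily between the fingers as the panel rises. Axes as panel.
- tin: Bystander: small food tin, 75 mm wide, 58 mm high, origin at the centre of its underside.
- jar: Bystander: jam jar, 68 mm wide, 84 mm high, origin at the centre of its underside.
- shaker: Bystander: salt shaker, 44 mm wide, 90 mm high, origin at the centre of its underside.

How it is judged:
By the outcome, as a careful person would: the job done as asked, in the order asked, and still so for the second after the job is handed in, with the robot touching nothing.
It also fails if it takes over 64 s, if anything falls off the work surface, if the arm or the gripper's body presses on something with over 40 N, if the wrist force passes 120 N, or if a joint passes its speed limit or range.

## Working session

There is one attempt and no reset: what is moved stays moved. The work goes in short steps, Python scripts to look and compute and a shell command to move; the robot and the scene stay as the last step left them, time stands still between calls to the robot, and variables do not carry over. Pictures are saved under pics/ and viewed, at most 10 in all, crops included, and the job is handed in when it is done.

```bash
ls; mkdir -p pics; python3 - <<'E'
from cell import get_obs, imaging
import cv2
for n in("scene","top"):
    cv2.imwrite(f"pics/{n}0.png",imaging.camera(n)); i=imaging.camera_info(n); print(n,i)
o=get_obs(); print(o)
E
```

```text
pics
scene {'fx': 518.5624324499912, 'fy': 518.5624324499912, 'cx': 278.3608427827946, 'cy': 208.38211073066358, 'k1': 0.06756011424303367, 'camera_from_world': array([[ 0.9025653 , -0.43030756, -0.01453551, -0.43257056],
       [-0.17689795, -0.33983959, -0.92369701,  0.14067602],
       [ 0.39253407,  0.83626817, -0.38284795,  1.45138156],
       [ 0.        ,  0.        ,  0.        ,  1.        ]])}
top {'fx': 402.7274308251352, 'fy': 402.7274308251352, 'cx': 279.6162576457141, 'cy': 210.7936866202211, 'k1': -0.015907791956485777, 'camera_from_world': array([[-0.00820242, -0.99994871,  0.00594054, -0.01404501],
       [-0.9889952 ,  0.00723469, -0.14777058,  0.47860551],
       [ 0.14772002, -0.00708724, -0.98900383,  1.37835496],
       [ 0.        ,  0.        ,  0.        ,  1.        ]])}
{'time_s': 0.1, 'qpos': array([-1.4235194 ,  0.59205453,  0.04830329,  1.60970674, -0.03331043,
        0.94269739, -0.03370967]), 'joint_vel': array([ 4.46028668e-04, -2.52482465e-03, -8.44659440e-05, -3.43942898e-03,
        6.72035312e-04,  5.24089709e-04,  1.28239203e-04]), 'tau': array([ 4.45430051e-03, -5.49998975e+01,  1.55348416e+00, -1.98824018e+01,
        9.82362370e-03,  3.81647871e-03, -2.85346850e-06]), 'tool_pos': array([0.17268965, 0.70335733, 0.23023088]), 'ee_rot': array([-3.13953440e+00,  1.07809955e-04,  2.90088084e+00]), 'force': array([-0.19534672, -0.40428929, -0.46095482]), 'moment': array([0.02549613, 0.01340038, 0.04661773]), 'gripper_force': 0.0, 'gripper_width': 0.08558932493237291}
```

View pics/scene0.png

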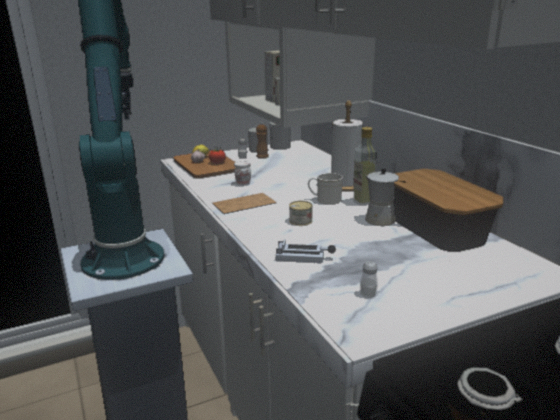

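View pics/top0.png

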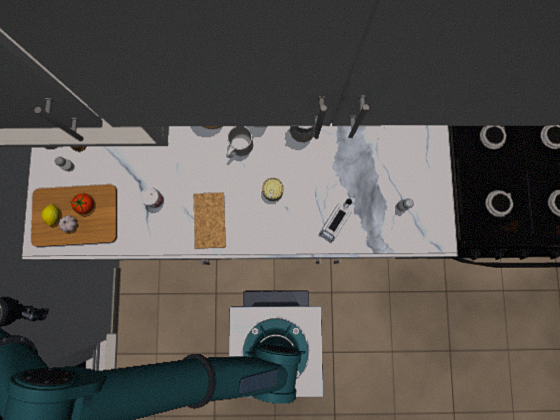

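The scene view shows the stand (~(300,250)), with the ball at (332,248). In the top view the pad is at (210,220), the stand runs from (328,236) to its ball at (348,202), the tin is at (272,188), the jar at (152,198) and the shaker at (404,206).

```bash
cat > h.py <<'E'
import numpy as np, cv2
from cell import get_obs, imaging
def rays(n,uv):
    i=imaging.camera_info(n); K=np.array([[i['fx'],0,i['cx']],[0,i['fy'],i['cy']],[0,0,1]])
    p=cv2.undistortPoints(np.array(uv,float).reshape(-1,1,2),K,np.array([i['k1'],0,0,0,0]))[:,0]
    T=np.array(i['camera_from_world']); R=T[:3,:3]
    return -R.T@T[:3,3], np.c_[p,np.ones(len(p))]@R
def onz(n,uv,z):
    c,d=rays(n,uv); z=np.broadcast_to(z,len(d)); return c+d*((z-c[2])/d[:,2])[:,None]
def proj(n,P):
    i=imaging.camera_info(n); T=np.array(i['camera_from_world']); K=np.array([[i['fx'],0,i['cx']],[0,i['fy'],i['cy']],[0,0,1]])
    return cv2.projectPoints(np.array(P,float).reshape(-1,1,3),cv2.Rodrigues(T[:3,:3])[0],T[:3,3],K,np.array([i['k1'],0,0,0,0]))[0][:,0]
def two(a,b):
    c1,d1=rays('top',[a]);c2,d2=rays('scene',[b]);d1=d1[0];d2=d2[0]
    s=np.linalg.lstsq(np.c_[d1,-d2],c2-c1,rcond=None)[0]; return c1+s[0]*d1, c2+s[1]*d2
E
python3 - <<'E'
from h import *
im=cv2.imread("pics/top0.png"); s=cv2.imread("pics/scene0.png")
hsv=cv2.cvtColor(im,cv2.COLOR_BGR2HSV)
m=cv2.inRange(hsv,(5,70,60),(28,255,255)); m[:,:185]=0;m[:,235:]=0;m[:180]=0;m[256:]=0
c=max(cv2.findContours(m,0,1)[0],key=cv2.contourArea); P=onz('top',c[:,0]+0.0,0.006)
r=cv2.minAreaRect((P[:,:2]*1000).astype(np.float32)); print('pad',r)
print(onz('top',[(151,196),(272,187),(405,205)],[.084,.058,.09]).round(3))
a=cv2.resize(im[185:255,295:375],None,fx=7,fy=7,interpolation=cv2.INTER_CUBIC)[:, :]
b=cv2.resize(s[225:275,265:345],None,fx=7,fy=7,interpolation=cv2.INTER_CUBIC)
a=cv2.resize(im[190:250,310:365],(385,420),interpolation=cv2.INTER_CUBIC)
b=cv2.resize(s[230:270,270:340],(413,236),interpolation=cv2.INTER_CUBIC)
o=np.zeros((420,798,3),np.uint8);o[:,:385]=a;o[:236,385:]=b;cv2.imwrite("pics/c1.png",o)
E
```

```text
pad ((451.98681640625, 234.2513427734375), (197.98146057128906, 108.49315643310547), 2.456838846206665)
[[ 0.525  0.42   0.084]
 [ 0.559  0.008  0.058]
 [ 0.487 -0.443  0.09 ]]
```

View pics/c1.png

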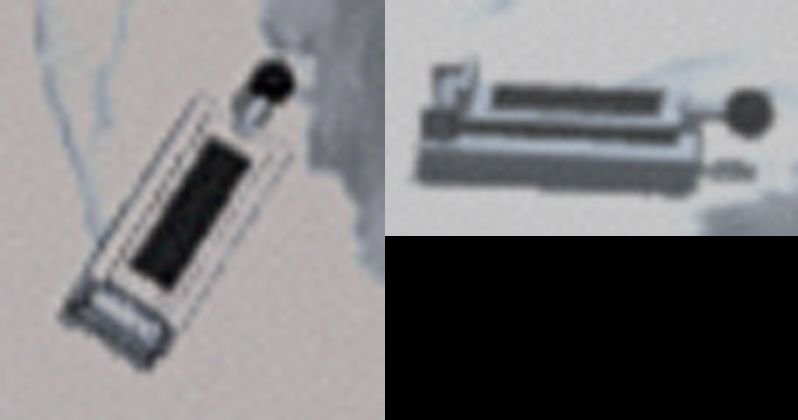

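The crop gives these pixel positions: ball at top (272,82) and scene (749,112), base ball-end corners at (205,95) and (290,152), hinge-end corners near (65,315) and (150,368).

```bash
python3 - <<'E'
from h import *
t=lambda x,y:(310+x/7-.5,190+y/7-.5)
print('ball',two(t(272,82),(270+364/5.9-.4,230+112/5.9-.4)))
C=onz('top',[t(205,95),t(290,152),t(65,315),t(150,368)],[.022,.022,.022,.022]);print(C.round(4))
B=onz('top',[t(272,82)],.035)[0]
e=(C[0]+C[1])/2;h=(C[2]+C[3])/2
print('widths',np.linalg.norm(C[0]-C[1]),np.linalg.norm(C[2]-C[3]),'len',np.linalg.norm(e-h))
for a,b in((e,h),(B,h),):
    d=a-b;print(np.degrees(np.arctan2(d[1],d[0])),np.linalg.norm(d[:2]))
d=(B-h)[:2];d/=np.linalg.norm(d);print('ctr from end',e[:2]-.065*d,'from ball',B[:2]-.087*d,'from hinge',h[:2]+.065*d)
# bore: dark rubber pad moment in top
im=cv2.imread("pics/top0.png");g=cv2.cvtColor(im,6)[185:250,310:365]
n,l,s,c=cv2.connectedComponentsWithStats((g<50).astype(np.uint8))
for k in range(1,n):
    if s[k,4]>15:print(s[k],onz('top',[c[k]+[310,185]],.04))
E
```

```text
ball (array([ 0.51177511, -0.26154104,  0.03044198]), array([ 0.51497624, -0.26302073,  0.03126185]))
[[ 0.5068 -0.2287  0.022 ]
 [ 0.4772 -0.271   0.022 ]
 [ 0.3952 -0.1549  0.022 ]
 [ 0.3683 -0.197   0.022 ]]
widths 0.05163593646387691 0.04994486739947912 len 0.13271671814780336
-33.843978463289 0.13271671814780336
-33.25886712630952 0.15457870968430176
ctr from end [ 0.43760552 -0.21420924] from ball [ 0.43823918 -0.21300405] from hinge [ 0.43608286 -0.21158983]
[36 14  6  5 23] [[ 0.50964863 -0.25991707  0.04      ]]
[ 19  25  16  21 128] [[ 0.44344691 -0.21710023  0.04      ]]
```

Stand centre is about (0.4375,-0.213), yaw −33.4°. Pad centre is (0.452,0.234), yaw +2.5°. Sizes check out, so I set out now.

```bash

python3 -m inch '[[14,-17.5,0,0,0,-0.34,1],[14,-17.5,0,0,0,-0.34,1],[14,-17.5,0,0,0,-0.34,1],[14,-17.5,0,0,0,-0.34,1],[14,-17.5,0,0,0,-0.34,1]]'
python3 -m inch '[[13,-20,0,0,0,0,1],[13,-20,0,0,0,0,1],[13,-20,0,0,0,0,1],[13,-20,0,0,0,0,1],[13,-20,0,0,0,0,1]]'
```

```text
time_s: 0.6
tool_pos: [0.3168, 0.5235, 0.2309]
ee_rot: [-3.139, 0.003, 2.554]
force: [0.3, -0.5, 0.3]
gripper_width: 0.0853
gripper_force: 0.0
time_s: 1.1
tool_pos: [0.4442, 0.3255, 0.2311]
ee_rot: [-3.14, 0.001, 2.558]
force: [0.3, -0.0, -0.3]
gripper_width: 0.0853
gripper_force: 0.0
```

```bash

python3 -m inch '[[0,-24,0,0,0,0,1],[0,-24,0,0,0,0,1],[0,-24,0,0,0,0,1],[0,-24,0,0,0,0,1],[0,-24,0,0,0,0,1]]'
python3 -m inch '[[-0.7,-24,-5,0,0,0,1],[-0.7,-24,-5,0,0,0,1],[-0.7,-24,-5,0,0,0,1],[-0.7,-24,-5,0,0,0,1],[-0.7,-24,-5,0,0,0,1]]'
python3 -m inch '[[0,-5.9,-6,0,0,0,1],[0,-5.9,-6,0,0,0,1],[0,-5.9,-6,0,0,0,1],[0,-5.9,-6,0,0,0,1]]'
python3 - <<'E'
from h import *
a=imaging.camera('top');b=imaging.camera('scene')
cv2.imwrite('pics/t2.png',a);cv2.imwrite('pics/s2.png',b)
o=np.hstack([cv2.resize(a[170:270,290:390],(400,400),interpolation=2),cv2.resize(b[180:280,250:350],(400,400),interpolation=2)])
cv2.imwrite('pics/c2.png',o)
E
```

```text
time_s: 1.6
tool_pos: [0.442, 0.0859, 0.2312]
ee_rot: [-3.141, -0.0, 2.559]
force: [0.6, 0.3, 0.5]
gripper_width: 0.0853
gripper_force: 0.0
time_s: 2.1
tool_pos: [0.4352, -0.1531, 0.1808]
ee_rot: [-3.141, -0.0, 2.56]
force: [1.2, 0.3, -0.2]
gripper_width: 0.0854
gripper_force: 0.0
time_s: 2.5
tool_pos: [0.4352, -0.2099, 0.1208]
ee_rot: [-3.141, -0.002, 2.559]
force: [-0.2, -0.5, -0.3]
gripper_width: 0.0853
gripper_force: 0.0
```

View pics/c2.png

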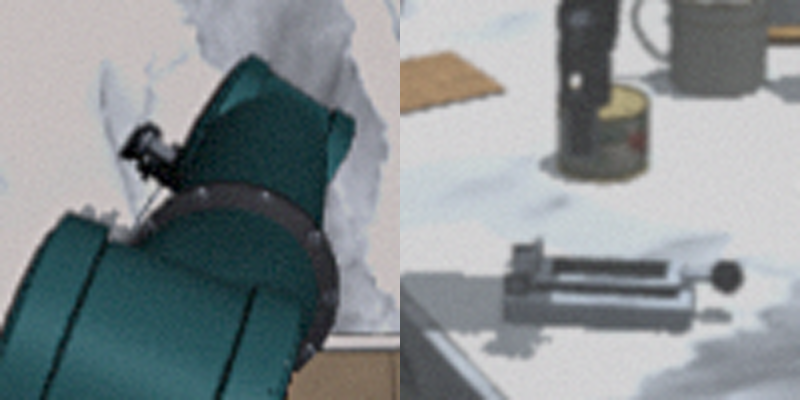

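The crop shows the gripper above the stand and aligned with it, with the stand unmoved (scene crop (600,290)). Descend.

```bash

python3 -m inch '[[0.2,-0.3,-3,0,0,0,1],[0.2,-0.3,-6,0,0,0,1],[0.2,-0.3,-8.5,0,0,0,1],[0.2,-0.3,-10.5,0,0,0,1],[0.2,-0.3,-12.1,0,0,0,1]]'
python3 -m inch '[[0,0,0,0,0,0,1],[0,0,0,0,0,0,0.5],[0,0,0,0,0,0,0],[0,0,0,0,0,0,-0.2],[0,0,0,0,0,0,-0.2]]'
```

```text
time_s: 3.1
tool_pos: [0.4391, -0.2112, 0.0003]
ee_rot: [3.14, 0.001, 2.564]
force: [-0.1, -0.1, -0.0]
gripper_width: 0.0856
gripper_force: 0.0
time_s: 3.6
tool_pos: [0.4388, -0.213, 0.0019]
ee_rot: [3.141, 0.002, 2.561]
force: [-0.1, 0.6, 5.4]
gripper_width: 0.0549
gripper_force: 63.2
```

```bash

python3 -m inch '[[0,0,0,0,0,0,-0.5],[0,0,1,0,0,0,-0.5],[0,0,2,0,0,0,-0.5],[0,0,4,0,0,0,-0.5],[0,0,7,0,0,0,-0.5]]'
python3 -m inch '[[0,0,6,0,0,0,-0.5],[0,0,6,0,0,0,-0.5]]'
```

```text
time_s: 4.1
tool_pos: [0.4363, -0.212, 0.0705]
ee_rot: [-3.141, -0.004, 2.561]
force: [-0.3, -0.5, -8.4]
gripper_width: 0.0545
gripper_force: 68.0
time_s: 4.3
tool_pos: [0.4397, -0.2139, 0.1346]
ee_rot: [3.14, 0.008, 2.56]
force: [1.0, -0.4, -8.1]
gripper_width: 0.0545
gripper_force: 68.1
```

```bash

python3 -m inch '[[0.3,4.5,0,0,0,0.06,-0.5],[0.5,9,0,0,0,0.12,-0.5],[0.7,13.5,0,0,0,0.18,-0.5],[0.8,18,0,0,0,0.25,-0.5],[0.8,22.4,0,0,0,0.31,-0.5]]'
python3 -m inch '[[0.3,4.5,0,0,0,0.06,-0.5],[0.5,9,0,0,0,0.12,-0.5],[0.7,13.5,0,0,0,0.18,-0.5],[0.8,18,0,0,0,0.25,-0.5],[0.8,22.4,0,0,0,0.315,-0.5]]'
python3 -m inch '[[0,0,-2,0,0,0,-0.5],[0,0,-4,0,0,0,-0.5],[0,0,-6,0,0,0,-0.5],[0,0,-7,0,0,0,-0.5],[0,0,-7,0,0,0,-0.5]]'
python3 - <<'E'
from h import *
a=imaging.camera('top');b=imaging.camera('scene');print(get_obs()['tool_pos'],get_obs()['ee_rot'])
o=np.hstack([cv2.resize(a[160:260,160:260],(400,400),interpolation=2),cv2.resize(b[140:240,190:290],(400,400),interpolation=2)])
cv2.imwrite('pics/c3.png',o)
E
```

```text
time_s: 4.8
tool_pos: [0.4446, 0.013, 0.1299]
ee_rot: [-3.141, -0.001, 2.874]
force: [0.8, -0.1, -8.5]
gripper_width: 0.0546
gripper_force: 68.0
time_s: 5.3
tool_pos: [0.4524, 0.2365, 0.1295]
ee_rot: [-3.141, -0.002, -3.094]
force: [1.5, -0.7, -7.3]
gripper_width: 0.0545
gripper_force: 68.0
time_s: 5.8
tool_pos: [0.4522, 0.2341, 0.0587]
ee_rot: [-3.139, -0.004, -3.097]
force: [0.2, -0.4, -6.7]
gripper_width: 0.0545
gripper_force: 67.8
[0.45392812 0.23488901 0.06039122] [-3.14147410e+00 -2.93611625e-05 -3.09772221e+00]
```

View pics/c3.png

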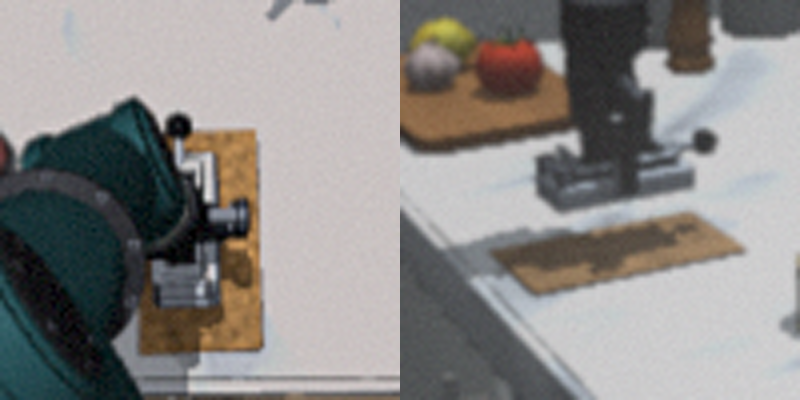

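The stand is held level over the pad, hinge end towards the robot and aligned with it (top crop: pad spans x 140–262, base near x 187). Lowering.

```bash

python3 -m inch '[[0,0,-2,0,0,0,-0.5],[0,0,-3.6,0,0,0,-0.5],[0,0,-4.5,0,0,0,-0.5],[0,0,-4.8,0,0,0,-0.5],[0,0,-4.8,0,0,0,-0.5]]'
python3 -m inch '[[0,0,-0.2,0,0,0,-0.5],[0,0,-0.2,0,0,0,-0.5]]'
```

```text
time_s: 6.4
tool_pos: [0.4543, 0.2352, 0.0126]
ee_rot: [3.141, 0.001, -3.098]
force: [0.7, -1.0, -8.0]
gripper_width: 0.0546
gripper_force: 67.8
time_s: 6.6
tool_pos: [0.4543, 0.2353, 0.0108]
ee_rot: [3.141, 0.001, -3.097]
force: [-0.2, -0.5, -8.0]
gripper_width: 0.0548
gripper_force: 68.0
```

```bash

python3 -m inch '[[0,0,-0.2,0,0,0,-0.5],[0,0,-0.2,0,0,0,-0.5],[0,0,-0.2,0,0,0,-0.5]]'
python3 -m inch '[[0,0,-0.1,0,0,0,-0.5],[0,0,-0.1,0,0,0,-0.5],[0,0,-0.1,0,0,0,-0.5]]'
```

```text
time_s: 6.9
tool_pos: [0.4539, 0.2351, 0.0084]
ee_rot: [3.142, 0.0, -3.097]
force: [0.2, 0.6, -8.1]
gripper_width: 0.0544
gripper_force: 68.0
time_s: 7.2
tool_pos: [0.454, 0.2351, 0.008]
ee_rot: [3.141, 0.0, -3.097]
force: [-2.2, -0.1, 4.8]
gripper_width: 0.0544
gripper_force: 69.3
```

```bash

python3 -m inch '[[0,0,0,0,0,0,0.6],[0,0,0,0,0,0,0.8],[0,0,0,0,0,0,0.8],[0,0,0.1,0,0,0,0.8]]'
python3 -m inch '[[0,0,2,0,0,0,0.8],[0,0,5,0,0,0,0.8],[0,0,9,0,0,0,0.8],[0,0,13,0,0,0,0.8],[0,0,13,0,0,0,0.8]]'
python3 -m inch '[[-2,-12,2,0,0,0,0.8],[-2,-12,2,0,0,0,0.8],[-2,-12,2,0,0,0,0.8],[-2,-12,2,0,0,0,0.8]]'
python3 - <<'E'
from h import *
a=imaging.camera('top');b=imaging.camera('scene');cv2.imwrite('pics/t4.png',a);cv2.imwrite('pics/s4.png',b)
o=np.hstack([cv2.resize(a[170:270,160:260],(400,400),interpolation=2),cv2.resize(b[160:230,200:290],(400,311),interpolation=2)[:,:] if 0 else cv2.resize(b[150:250,190:290],(400,400),interpolation=2)])
cv2.imwrite('pics/c4.png',o)
E
```

```text
time_s: 7.6
tool_pos: [0.4542, 0.2352, 0.0083]
ee_rot: [3.141, 0.0, -3.097]
force: [-0.2, -0.2, 0.1]
gripper_width: 0.0768
gripper_force: 0.0
time_s: 8.1
tool_pos: [0.4571, 0.2367, 0.1429]
ee_rot: [3.137, 0.009, -3.098]
force: [0.3, 0.6, -0.2]
gripper_width: 0.0771
gripper_force: 0.0
time_s: 8.5
tool_pos: [0.4323, 0.1108, 0.1582]
ee_rot: [-3.14, -0.002, -3.104]
force: [-0.1, 1.2, -0.2]
gripper_width: 0.0763
gripper_force: 0.0
```

View pics/c4.png

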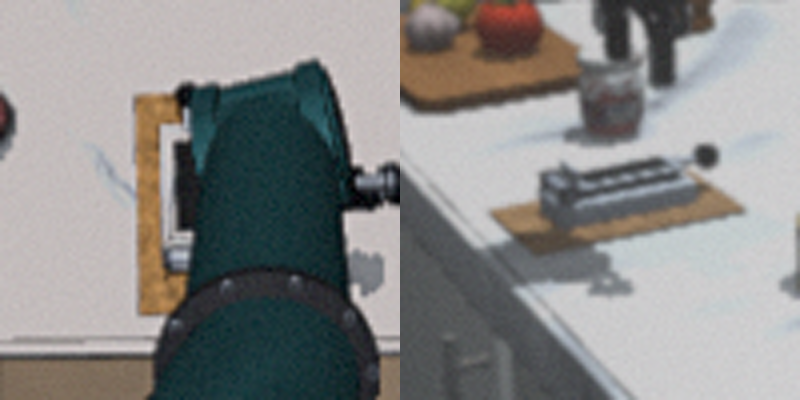

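Released: the stand sits on the pad, left base edge at top crop x≈163 with the pad edge at 137, ball at top crop (187,95) and scene crop (706,155).

```bash
python3 - <<'E'
from h import *
t=lambda x,y:(160+x/4-.4,170+y/4-.4)
s=lambda x,y:(190+(x-400)/4-.4,150+y/4-.4)
print('ball',two(t(187,95),s(706,155)))
print(onz('top',[t(163,125),t(165,268)],.028))
print(onz('scene',[s(706,155)],[.036]), onz('scene',[s(706,155)],[.042]))
b=cv2.imread('pics/s4.png');g=cv2.cvtColor(b,6)[180:200,258:275]
n,l,st,c=cv2.connectedComponentsWithStats((g<60).astype(np.uint8))
for k in range(1,n):
    if st[k,4]>10:print(st[k],c[k]+[258,180],onz('scene',[c[k]+[258,180]],[.038]))
E
```

```text
ball (array([0.54241036, 0.24026479, 0.03691055]), array([0.54538001, 0.23911002, 0.03728542]))
[[0.51727193 0.26258343 0.028     ]
 [0.39044437 0.2582057  0.028     ]]
[[0.54678108 0.24229578 0.036     ]] [[0.54024128 0.22742552 0.042     ]]
```

```bash

python3 -m inch '[[5,6,0,0,0,0,0.8],[10.9,12.7,0,0,0,0,0.8],[10.9,12.7,0,0,0,0,0.8],[10.9,12.7,0,0,0,0,0.8],[10.9,12.7,-3,0,0,0,0.4]]'
python3 -m inch '[[0,0,-3,0,0,0,0.3],[0,0,-3,0,0,0,0.3]]'
python3 - <<'E'
from h import *
a=imaging.camera('top');b=imaging.camera('scene');print(get_obs()['tool_pos'],get_obs()['ee_rot'])
cv2.imwrite('pics/s5.png',b)
o=np.hstack([cv2.resize(a[170:270,160:260],(400,400),interpolation=2),cv2.resize(b[150:230,220:300],(400,400),interpolation=2)])
cv2.imwrite('pics/c5.png',o)
E
```

```text
time_s: 9.1
tool_pos: [0.5485, 0.2506, 0.1305]
ee_rot: [3.134, 0.011, -3.09]
force: [0.0, -0.1, -0.3]
gripper_width: 0.0643
gripper_force: 0.0
time_s: 9.3
tool_pos: [0.5396, 0.2435, 0.0941]
ee_rot: [-3.139, -0.008, -3.094]
force: [-0.3, -0.6, 0.4]
gripper_width: 0.0555
gripper_force: 0.0
[0.54234415 0.24344269 0.09758765] [-3.14143060e+00 -1.50363776e-03 -3.09538841e+00]
```

View pics/c5.png

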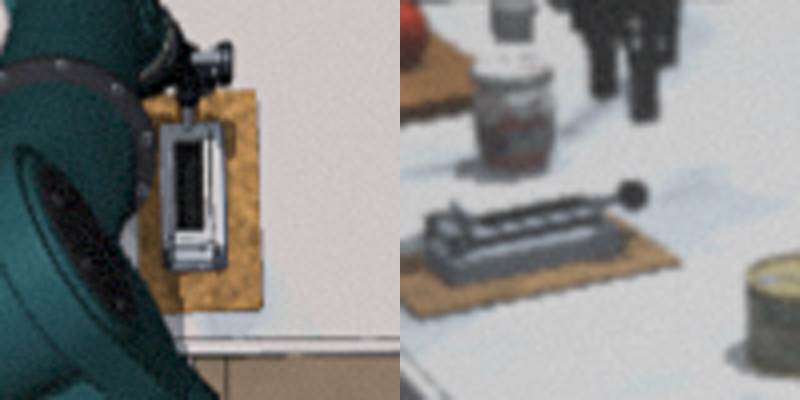

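The gripper is above the ball (scene crop ball (632,195)); the stand lies squarely on the pad (base at top crop x 162–226, y 122–270). Descend and pinch.

```bash

python3 -m inch '[[0.1,-0.4,-2,0,0,0,0.3],[0.1,-0.4,-4,0,0,0,0.3],[0.1,-0.4,-6,0,0,0,0.3],[0.1,-0.4,-7.4,0,0,0,0.3],[0.1,-0.4,-8,0,0,0,0.3]]'
python3 -m inch '[[0,0,0,0,0,0,0.2],[0,0,0,0,0,0,-0.2],[0,0,0,0,0,0,-0.6],[0,0,0,0,0,0,-0.8],[0,0,0,0,0,0,-0.8]]'
python3 -m inch '[[0,0,0,0,0,0,-0.8],[0,0,0,0,0,0,-0.8]]'
python3 - <<'E'
import numpy as np
R=14.2
for a in np.arange(0,1.25,.06):print(round(a,2),(R*(np.cos(a)-1)).round(2),(R*np.sin(a)).round(2))
E
```

```text
time_s: 9.9
tool_pos: [0.5441, 0.2386, 0.0181]
ee_rot: [3.141, 0.0, -3.097]
force: [0.7, -0.7, -0.4]
gripper_width: 0.0557
gripper_force: 0.0
time_s: 10.4
tool_pos: [0.5446, 0.2386, 0.0189]
ee_rot: [3.141, 0.002, -3.097]
force: [1.2, 0.1, 0.0]
gripper_width: 0.0208
gripper_force: 58.6
time_s: 10.6
tool_pos: [0.5446, 0.2385, 0.0186]
ee_rot: [3.141, 0.002, -3.097]
force: [1.4, 0.9, -0.2]
gripper_width: 0.0205
gripper_force: 58.6
0.0 0.0 0.0
0.06 -0.03 0.85
0.12 -0.1 1.7
0.18 -0.23 2.54
0.24 -0.41 3.38
0.3 -0.63 4.2
0.36 -0.91 5.0
0.42 -1.23 5.79
0.48 -1.6 6.56
0.54 -2.02 7.3
0.6 -2.48 8.02
0.66 -2.98 8.71
0.72 -3.52 9.36
0.78 -4.11 9.99
0.84 -4.72 10.57
0.9 -5.37 11.12
0.96 -6.06 11.63
1.02 -6.77 12.1
1.08 -7.51 12.52
1.14 -8.27 12.9
1.2 -9.05 13.23
```

```bash

python3 -m inch '[[0,0,0.4,0,0,0,-0.8],[-0.03,0,0.85,0,0,0,-0.8],[-0.07,0,1.3,0,0,0,-0.8],[-0.1,0,1.7,0,0,0,-0.8],[-0.1,0,1.7,0,0,0,-0.8]]'
python3 - <<'E'
from h import *
b=imaging.camera('scene');print(get_obs()['tool_pos'],get_obs()['force'])
cv2.imwrite('pics/c6.png',cv2.resize(b[150:230,220:300],(400,400),interpolation=2))
E
```

```text
time_s: 11.1
tool_pos: [0.5434, 0.2382, 0.0359]
ee_rot: [3.141, 0.001, -3.097]
force: [3.1, 1.4, -2.8]
gripper_width: 0.0207
gripper_force: 58.7
[0.54337615 0.23823221 0.03567012] [ 2.01089589  0.20179756 -1.42126394]
```

View pics/c6.png

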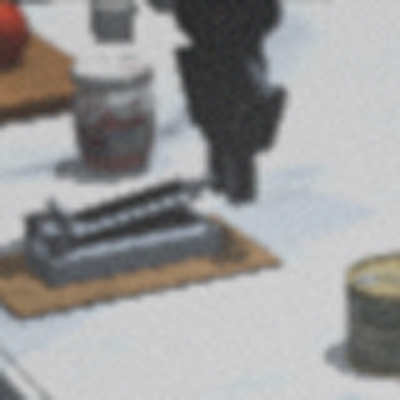

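The panel is lifting and the base is flat on the pad (ball hidden in the fingers at (235,185)). Continuing along the arc.

```bash

python3 -m inch '[[0,0,0.84,0,0,0,-0.8],[-0.2,0,1.68,0,0,0,-0.8],[-0.42,0,2.5,0,0,0,-0.8],[-0.7,-0.03,3.3,0,0,0,-0.8],[-0.7,-0.03,3.3,0,0,0,-0.8]]'
python3 -m inch '[[0,0,0,0,0,0,-0.8]]'
```

```text
time_s: 11.65
tool_pos: [0.534, 0.2374, 0.0691]
ee_rot: [-3.141, -0.002, -3.097]
force: [-2.0, -0.1, -2.9]
gripper_width: 0.021
gripper_force: 58.7
time_s: 11.75
tool_pos: [0.5345, 0.2373, 0.0683]
ee_rot: [-3.141, -0.002, -3.097]
force: [-1.8, 0.1, -3.0]
gripper_width: 0.0209
gripper_force: 58.7
```

```bash

python3 -m inch '[[-0.38,0,0.79,0,0,0,-0.8],[-0.76,-0.03,1.56,0,0,0,-0.8],[-1.18,-0.05,2.3,0,0,0,-0.8],[-1.65,-0.07,3.02,0,0,0,-0.8],[-1.65,-0.07,3.02,0,0,0,-0.8]]'
python3 -m inch '[[0,0,0,0,0,0,-0.8]]'
```

```text
time_s: 12.25
tool_pos: [0.5189, 0.2372, 0.0996]
ee_rot: [3.141, 0.001, -3.097]
force: [-1.7, -0.2, -4.5]
gripper_width: 0.0212
gripper_force: 58.8
time_s: 12.35
tool_pos: [0.5195, 0.2372, 0.0989]
ee_rot: [3.141, 0.001, -3.097]
force: [-1.1, -0.4, -4.8]
gripper_width: 0.0204
gripper_force: 58.8
```

```bash

python3 -m inch '[[-0.57,0,0.63,0,0,0,-0.8],[-1.13,-0.03,1.26,0,0,0,-0.8],[-1.73,-0.05,1.89,0,0,0,-0.8],[-2.34,-0.08,2.47,0,0,0,-0.8],[-2.34,-0.08,2.47,0,0,0,-0.8]]'
python3 -m inch '[[0,0,0,0,0,0,-0.8]]'
```

```text
time_s: 12.85
tool_pos: [0.4961, 0.2367, 0.1245]
ee_rot: [3.14, 0.002, -3.097]
force: [1.6, -0.4, -2.6]
gripper_width: 0.0206
gripper_force: 58.8
time_s: 12.95
tool_pos: [0.4967, 0.2366, 0.1239]
ee_rot: [3.141, 0.002, -3.097]
force: [1.7, -0.1, -1.9]
gripper_width: 0.0209
gripper_force: 58.8
```

```bash

python3 -m inch '[[-0.65,-0.02,0.55,0,0,0,-0.8],[-1.34,-0.05,1.06,0,0,0,-0.8],[-2.05,-0.08,1.53,0,0,0,-0.8],[-2.79,-0.12,1.95,0,0,0,-0.8],[-2.79,-0.12,1.95,0,0,0,-0.8]]'
python3 -m inch '[[0,0,0,0,0,0,-0.8]]'
```

```text
time_s: 13.45
tool_pos: [0.467, 0.2355, 0.1434]
ee_rot: [3.141, 0.0, -3.096]
force: [2.1, 0.5, -1.9]
gripper_width: 0.0208
gripper_force: 59.4
time_s: 13.55
tool_pos: [0.4678, 0.2355, 0.1429]
ee_rot: [3.141, 0.0, -3.097]
force: [2.5, 0.3, -1.7]
gripper_width: 0.0206
gripper_force: 59.4
```

```bash

python3 -m inch '[[-0.57,-0.02,0.29,0,0,0,-0.8],[-1.15,-0.05,0.56,0,0,0,-0.8],[-1.15,-0.05,0.56,0,0,0,-0.8],[-1.15,-0.05,0.56,0,0,0,-0.8]]'
python3 - <<'E'
from h import *
b=imaging.camera('scene');print(get_obs()['tool_pos'],get_obs()['force'])
cv2.imwrite('pics/s7.png',b)
cv2.imwrite('pics/c7.png',cv2.resize(b[140:220,220:300],(400,400),interpolation=2))
E
```

```text
time_s: 13.95
tool_pos: [0.4555, 0.2344, 0.148]
ee_rot: [-3.141, -0.002, -3.097]
force: [1.0, 1.0, -4.4]
gripper_width: 0.0211
gripper_force: 58.8
[0.45564601 0.23436536 0.14791122] [ 0.80706273  0.67697509 -3.97166639]
```

View pics/c7.png

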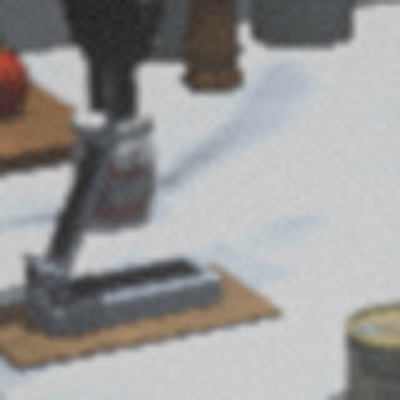

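The panel is raised near 65° and the base is flat on the pad. Let go, rise clear and measure.

```bash

python3 -m inch '[[0,0,0,0,0,0,-0.4],[0,0,0,0,0,0,0],[0,0,0,0,0,0,0.2],[0,0,0,0,0,0,0.2]]'
python3 -m inch '[[0,0,2,0,0,0,0.2],[0,0,5,0,0,0,0.2],[0,0,9,0,0,0,0.2],[0,0,9,0,0,0,0.2]]'
python3 -m inch '[[3,-10,2,0,0,0,0.2],[5,-18,2,0,0,0,0.2],[5,-18,2,0,0,0,0.2],[5,-18,2,0,0,0,0.2],[5,-18,2,0,0,0,0.2]]'
python3 - <<'E'
from h import *
a=imaging.camera('top');b=imaging.camera('scene')
cv2.imwrite('pics/s8.png',b);cv2.imwrite('pics/t8.png',a)
o=np.hstack([cv2.resize(a[190:260,180:250],(400,400),interpolation=2),cv2.resize(b[140:220,210:290],(400,400),interpolation=2)])
cv2.imwrite('pics/c8.png',o)
E
```

```text
time_s: 14.4
tool_pos: [0.4566, 0.2344, 0.1484]
ee_rot: [-3.141, -0.0, -3.098]
force: [-0.0, 0.4, 0.4]
gripper_width: 0.0514
gripper_force: 0.0
time_s: 14.8
tool_pos: [0.4599, 0.2361, 0.243]
ee_rot: [3.136, 0.009, -3.098]
force: [1.0, -0.1, 0.5]
gripper_width: 0.0509
gripper_force: 0.0
time_s: 15.3
tool_pos: [0.5077, 0.0475, 0.2586]
ee_rot: [-3.139, 0.001, -3.108]
force: [-0.4, -0.2, 0.0]
gripper_width: 0.0513
gripper_force: 0.0
```

View pics/c8.png

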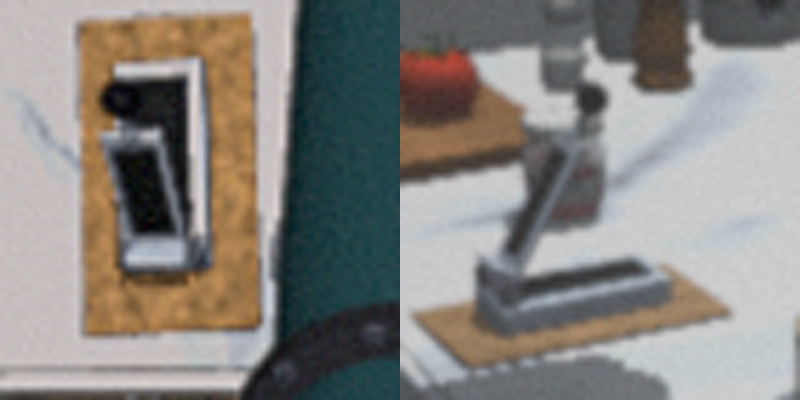

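The stand is on the pad with good margins. Ball: top crop (122,98), scene crop (591,97). Base ball-end corners: top crop (116,65) and (202,58).

```bash
python3 - <<'E'
from h import *
k=400/70
t=lambda x,y:(180+x/k-.4,190+y/k-.4)
s=lambda x,y:(210+(x-400)/5-.4,140+y/5-.4)
p,q=two(t(122,98),s(591,97));print('ball',p,q)
b=(p+q)/2
C=onz('top',[t(116,65),t(202,58),t(120,270),t(208,265)],.028);print(C.round(4))
e=(C[0]+C[1])/2;print('end',e)
u=np.array([np.cos(.043),np.sin(.043),0])
for H in (e-.12*u, np.array([.4005,.233,.036])):
    H[2]=.036; d=b-H; print(H,np.degrees(np.arctan2(d[2],d@u)),np.hypot(d[2],d@u))
print([ (np.degrees(np.arccos(((w-H)@u)/.142)),np.degrees(np.arcsin((w[2]-.036)/.142))) for w in (p,q)])
# single-view checks: ray intersect stand's plane of motion y through hinge
n=np.array([-u[1],u[0],0])
c,d=rays('scene',[s(591,97)]);
w=c+d[0]*(((H-c)@n)/(d[0]@n));dd=w-H;print('scene plane',np.degrees(np.arctan2(dd[2],dd@u)),np.hypot(dd[2],dd@u))
for nme in('s8','s7'):
  pass
for a in (50,55,60,65):
  P=H+.142*(np.cos(np.radians(a))*u+np.sin(np.radians(a))*np.array([0,0,1]));print(a,proj('scene',P)[0],proj('top',P)[0])
print('obs',s(591,97),t(122,98))
E
```

```text
ball [0.47529973 0.23543318 0.15710428] [0.47781481 0.23450618 0.15733288]
[[0.5168 0.2642 0.028 ]
 [0.5208 0.2109 0.028 ]
 [0.3896 0.2591 0.028 ]
 [0.3922 0.2053 0.028 ]]
end [0.51884191 0.23755771 0.028     ]
[0.39895284 0.2323993  0.036     ] 57.35953569207173 0.14395279965952326
[0.4005 0.233  0.036 ] 57.88936247696371 0.14311127511711844
[(np.float64(58.19645749556923), np.float64(58.5226912102902)), (np.float64(57.014748324809794), np.float64(58.699784422491724))]
scene plane 57.091459481478175 0.14379741185078732
50 [251.40134373 161.76106318] [201.30614596 202.3642629 ]
55 [248.7289481  160.08891544] [200.93864113 204.972647  ]
60 [245.87955982 158.67926216] [200.62244064 207.85102727]
65 [242.87332648 157.54631602] [200.36157994 210.97692637]
obs (247.79999999999998, 159.0) (200.95, 206.75)
```

```bash
python3 -c "
from cell import job;print(job.sign_off())"
```

```text
the job is handed in; nothing more can be done
None
```

The stand is wholly on the cork pad, hinged end towards the robot and released. Its panel stays up at about 58° by camera measurement (uncertain by 1–2°), the tin, jar and shaker were never touched, and I handed the job in at about 15 s.

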